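# Clamp a pipe stub with a ball-knob rack clamp

### The arm

A 6-joint arm with a two-finger parallel gripper is mounted at the origin on the work surface. World frame = base frame: x ahead of the robot, y to its left, z up, the work surface at z = 0. Lengths are in m, angles in degrees, forces in N, time in s.
With the tool pointing down it reaches from about 0.4 to 0.825 m from the base axis. Payload 7 kg.
Tool frame: the origin (TCP) lies midway between the tips of the shut fingers; the grasp point (between the pads) lies 19 mm behind it; z points along the fingers, y is the direction in which the jaws open and shut (so a half turn about z gives the same grasp; the last joint's range is limited). The gripper opens to 88 mm and grips with 3 to 60 N. Pads are 19 mm wide; open, the fingers measure 130 mm over their backs; the gripper's body (78 mm by 193 mm) begins 47 mm behind the grasp point.
Start: joints at [-59.926, 20.546, 0.682, 0, -70.136, -16.507], TCP at [0.158, -0.656, 0.227] pointing down, gripper open.
Joint ranges: [-176.03, 176.03], [-82.01, 121.73], [-58.28, 71.71], [-173.87, 95.51], [-174.79, -0.11], [-173.66, 173.66]. Speed limits (degrees/s): [136.94, 136.94, 172.46, 180, 180, 180].

### API

Orientations are given as [roll, pitch, yaw] about the fixed x, y, z axes, in that order (R = Rz(yaw) Ry(pitch) Rx(roll)).
In Python, from plant import ctrl, snapshot gives the robot as it stands.
- The arm moves only by the shell command python3 -m pendant 'ROWS'. ROWS is JSON, a list of rows, each a list of 7 numbers: the shift along the tool's x, y, z in m, then the turn, a rotation vector about the tool's x, y, z in rad, then the opening, from -1 (shut) to 1 (fully open), so that 0 is half open. In form: [[x, y, z, ax, ay, az, jaw], ...]. A call has 1 to 12 rows; each row is the pose to reach, as a shift and turn from the pose commanded when the call began, along the tool's axes at that moment; what a row does not reach only later rows make up. A row lasts 1/8 s, in which the tool goes at most 62.5 mm and 10.7 degrees, less where a joint would pass 70% of its speed; a pose out of reach is approached as far as the arm can. A call with a gripper value outside its range is refused whole. The fingers move at their own pace and stop on an object; the grip force is fixed at half the most. Time passes only in rows, so rows that repeat a pose let the fingers close. It gives the time, the measured TCP pose, the force and the opening at its end, in the units of the state.
- ctrl.get_obs(): the state, without advancing time (a new reading comes with each control period).
- snapshot(name): name is "scene" or "top" or "wrist"; returns a dict with "image" (384x512x3 uint8, blue, green, red), "mtx" (3x3 intrinsics, pixels), "eye" and "attitude" of the camera in the world; the wrist camera has in their place "tool_from_camera" (4x4, takes a point from camera to tool coordinates, whose origin is the TCP and whose axes are the flange's). Camera axes: x right, y up, looking along -z (the intrinsics and any distortion apply to the point x, -y, -z); pixel columns grow to the right and rows downward; lengths in m; the calibration is good to about 2 mm. A picture is of the moment at which its call begins: read the wrist's pose just before it. There is no depth.
- ctrl.close_job(): hands the job in, once; it reports no verdict.
The state is a dict: "clock": time; "joint_pos": joint angles; "qvel": joint speeds; "tau": joint torques, N m; "tool_pos": TCP position; "orientation": TCP orientation; "force": force on the tool from outside, world axes, zero at the start; "moment": the same for the moment, N m; "opening": finger opening in m.
Only numpy, scipy, OpenCV 4.12 (cv2) and the standard library are available. Lean on these libraries where they do the work, as an engineer would, in place of code of your own. Each camera call takes 0.05 s, during which the arm holds its last target.

### The job

Stand the green-and-blue pipe stub upright in the clamp between the V jaw and the sprung black pad. Then close the clamp with its smooth black ball knob (turn it clockwise, seen from above; do not shove the jaw by hand) until the stub is home in the V and the pad holds it with about 14 N, never more than 25 N so that the soft pipe is not dented. Leave the knob so, let go of everything and leave the other things on the bench where they are.

Things in the scene. Friction and masses are not known exactly. Their poses are not given: they have to be found in the camera images.
- stub: loose green plastic pipe stub with four blue stripes and a black plug in its top, standing upright on the bench; a solid cylinder of diameter 50 mm, height 95 mm, 0.1 to 0.21 kg; origin at the centre of its underside, z up along its axis
- clamp: fixed steel clamp, base plate 250 x 100 x 15 mm with green edges. Origin on the bench under the axis of a seated stub; x points level from the V jaw to the ball knob, z up. Aluminium V jaw at x = -74 to 0 mm, |y| under 42 mm, 50 mm tall above the plate, its V opening to +x. Green gear case at x = 87 to 143 mm, |y| under 38 mm, top 60 mm above the bench
- seat (a point): point on the clamp's plate, 15 mm above the bench, where the centre of the stub's underside lies when the stub touches both faces of the V; same axes as the clamp. A stub set down 0 to 5 mm from here towards +x is clear of both jaws or just touching the V; the pad then pushes it home
- jaw: sliding aluminium jaw block (14 x 60 x 42 mm) between the stub's place and the gear case; origin at the foot of its front face, 16 mm above the bench; same axes as the clamp. It moves towards the V (-x) by 10 mm per radian of knob; at knob 0 its front face stands 43.5 mm from the surface of a seated stub
- pad_mount (a point): centre of the jaw block's front face, before which a sprung pad of smooth black plastic (46 x 34 mm) is carried. The pad's face stands out 15 to 35 mm from here (worn: differs each time, not measured). Its preloaded spring gives only above 5 N, then 3 N more per mm (30 N per rad of knob): 14 N comes 3 mm, 0.3 rad, after the pad has the stub hard against the V
- knob_ball (a point): centre of the black ball knob, on its vertical spindle, 110 mm above the bench and 115 mm from the seat along the clamp's x. Polished ball of diameter 42 mm (friction about 0.45, 0.38 to 0.52) with a white mark on top, on a 14 mm spindle: gripped above or below its equator the fingers slip off. The gear case under it begins 29 mm below the ball's underside; same axes as the clamp
- knob (a joint): knob angle in rad, grows as it turns clockwise from above, which closes the jaw; starts between 0 and 0.2. It turns against a steady friction of 0.28 Nm, which also holds it where it is left; the pad's force adds 0.010 Nm per N. At a standstill friction can leave up to 0.28 Nm either way, so judge the load by the change from a free-turning reading taken in the same way. End stop at 4.5 rad
- timer: bystander: white plastic bench timer, 58 x 85 x 18 mm, lying flat; origin under its centre
- wrench: bystander: steel wrench 170 mm long, lying flat; origin under its middle, x along its length
- offcut: bystander: blue pipe ring, diameter 64 mm, 40 mm tall; origin under its centre
- endcap: bystander: green end cap, diameter 48 mm, 38 mm tall; origin under its centre
There are look-alikes about, which are no part of the job. Leave any orange look-alike of the stub alone.

How it is judged (in metres and radians):
On the way, in this order (a step that is already met when the one before it is completed fails the run):
1. the stub stands upright on the clamp's plate between V jaw and pad (horizontal distance between stub and seat below 0.014 m and z of stub in the frame of seat below 0.003 m and angle between stub's own z axis and vertical below 0.08 rad and contact force between the fingers and stub below 0.3 N), for 0.2 s.
2. the pad presses the stub home into the V with 9 to 19 N (contact force between jaw and stub between 9 and 19 N and horizontal distance between stub and seat below 0.003 m), for 0.2 s.
At the end, for the whole second after the job is handed in: The stub stands upright (within 0.08 rad) on the clamp's plate (within 3 mm), within 3 mm of its seat in the V, held by the pad with 9 to 19 N, knob and stub at rest and nothing touched by the robot (all of step 2 and z of stub in the frame of seat below 0.003 m and angle between stub's own z axis and vertical below 0.08 rad and linear speed of stub below 0.01 m/s and velocity of joint knob between -0.05 and 0.05 rad/s).
It fails at once if the pad presses the stub with more than 25 N (contact force between jaw and stub above 25 N).
It fails at once if the robot shoves the sliding jaw with more than 12 N (contact force between any of the fingers, the arm and jaw above 12 N).
It fails at once if a bystander is moved by more than 20 mm (distance of any of timer, wrench, offcut, endcap from where it was at the start of the episode above 0.02 m).
It also fails if it takes over 72 s, if anything falls off the work surface, if the arm or the gripper's body presses on something with over 40 N, if the wrist force passes 120 N, or if a joint passes its speed limit or range.

## Working session

There is one attempt and no reset: what is moved stays moved. The work goes in short steps, Python scripts to look and compute and a shell command to move; the robot and the scene stay as the last step left them, time stands still between calls to the robot, and variables do not carry over. Pictures are saved under pics/ and viewed, and the job is handed in when it is done.

```bash
ls; mkdir -p pics
python3 - <<'E'
from plant import ctrl, snapshot
import cv2
o=ctrl.get_obs(); print(o)
for n in ("scene","top","wrist"):
    s=snapshot(n); cv2.imwrite(f"pics/{n}0.png",s["image"]); print(n,{k:v for k,v in s.items() if k!="image"})
E
```

```text
pics
{'clock': 0.0, 'joint_pos': array([-5.99257472e+01,  2.05902179e+01,  6.33439809e-01, -2.04477114e-02,
       -7.01358387e+01, -1.65066615e+01]), 'qvel': array([ 0.01871404,  0.03169334,  0.07468783,  0.0366193 , -0.01720616,
       -0.0296356 ]), 'tau': array([-9.62744116e-05, -5.82723212e+01,  2.93048126e+01,  6.99700847e+00,
        6.94215763e-03, -1.88081517e-04]), 'tool_pos': array([ 0.15820527, -0.65568926,  0.22563286]), 'orientation': array([ 1.79905738e+02, -7.88752757e-03, -1.66439366e+02]), 'force': array([ 0.00698181,  0.27895557, -0.17767469]), 'moment': array([ 0.00569328,  0.01258975, -0.00996514]), 'opening': 0.08751272001274232}
scene {'mtx': array([[452.58859612,   0.        , 255.6856227 ],
       [  0.        , 452.58859612, 188.29781999],
       [  0.        ,   0.        ,   1.        ]]), 'eye': array([ 1.44884821, -0.34310939,  0.85844994]), 'attitude': array([51.46021174, -0.16288477, 72.03083647])}
top {'mtx': array([[447.47959754,   0.        , 260.16697617],
       [  0.        , 447.47959754, 188.11293599],
       [  0.        ,   0.        ,   1.        ]]), 'eye': array([ 0.39006777, -0.03930492,  1.30083397]), 'attitude': array([ 6.57377266e+00,  5.59944466e-02, -8.91088896e+01])}
wrist {'mtx': array([[269.3137783 ,   0.        , 256.91822104],
       [  0.        , 269.3137783 , 189.73602203],
       [  0.        ,   0.        ,   1.        ]]), 'tool_from_camera': array([[ 9.19145200e-04,  9.68396112e-01,  2.49415567e-01,
         6.61168326e-02],
       [ 9.99999493e-01, -9.92541105e-04,  1.68506775e-04,
        -1.42352801e-03],
       [ 4.10736508e-04,  2.49415286e-01, -9.68396534e-01,
        -1.57477630e-01],
       [ 0.00000000e+00,  0.00000000e+00,  0.00000000e+00,
         1.00000000e+00]])}
```

View pics/scene0.png

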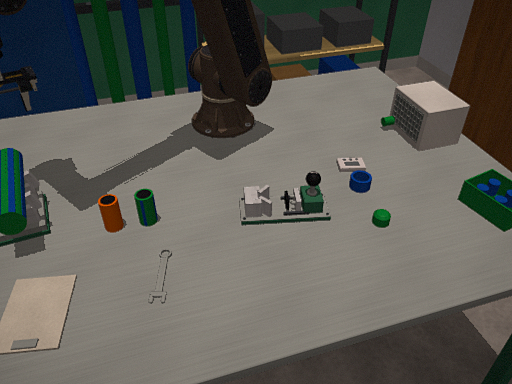

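View pics/top0.png

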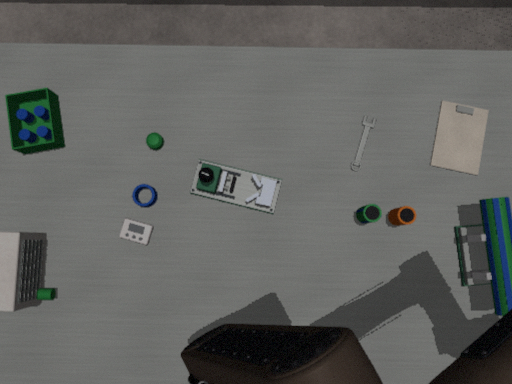

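View pics/wrist0.png

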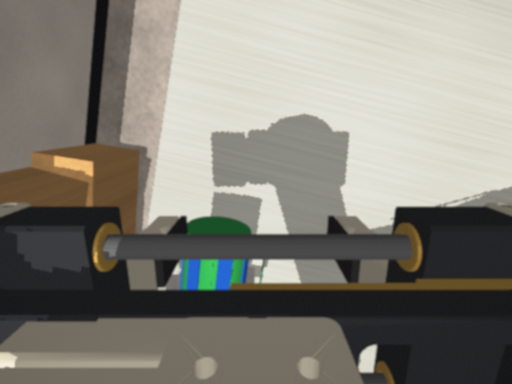

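The scene shows the green stub at (146,207) and an orange look-alike at (110,213). In the top view these are at (369,214) and (403,215). The clamp is at (236,187), with its ball at (206,176). Other green items that could be mistaken for the stub, all in top-view pixels: end cap (154,141), small green pipe (46,294), large pipes (497,255), box pegs (35,125). I choose the stub at (369,214) and will check it in a crop.

```bash
cat > h.py <<'E'
import numpy as np, cv2
from scipy.spatial.transform import Rotation as Rn
from plant import ctrl, snapshot
def cam(s,o=None):
    if "eye" in s: return np.array(s["eye"]),Rn.from_euler('xyz',s["attitude"],degrees=True).as_matrix()
    T=s["tool_from_camera"]; Rt=Rn.from_euler('xyz',o["orientation"],degrees=True).as_matrix()
    return o["tool_pos"]+Rt@T[:3,3], Rt@T[:3,:3]
def ray(s,px,o=None):
    e,R=cam(s,o); K=s["mtx"]
    u,v=px; d=np.array([(u-K[0,2])/K[0,0],-(v-K[1,2])/K[1,1],-1.]); return e,R@d
def onz(s,px,z,o=None):
    e,d=ray(s,px,o); return e+d*(z-e[2])/d[2]
def tri(rs):
    A=np.zeros((3,3));b=np.zeros(3)
    for e,d in rs:
        d=d/np.linalg.norm(d);P=np.eye(3)-np.outer(d,d);A+=P;b+=P@e
    x=np.linalg.solve(A,b); return x,[np.linalg.norm((np.eye(3)-np.outer(d,d)/(d@d))@(x-e)) for e,d in rs]
def proj(s,p,o=None):
    e,R=cam(s,o); q=R.T@(np.array(p)-e); K=s["mtx"]
    return K[0,0]*q[0]/-q[2]+K[0,2], K[1,1]*(-q[1])/-q[2]+K[1,2]
E
python3 - <<'E'
from h import *
for n,b in (("top",(140,90,430,250)),("scene",(90,150,400,240))):
    s=snapshot(n);im=s["image"]
    c=im[b[1]:b[3],b[0]:b[2]]
    if n=="top":
        a=cv2.resize(im[195:240,345:425],None,fx=7,fy=7,interpolation=cv2.INTER_CUBIC); cv2.imwrite("pics/t_stub.png",a)
        a=cv2.resize(im[150:225,182:292],None,fx=7,fy=7,interpolation=cv2.INTER_CUBIC); cv2.imwrite("pics/t_clamp.png",a)
    else:
        a=cv2.resize(im[160:240,230:340],None,fx=7,fy=7,interpolation=cv2.INTER_CUBIC); cv2.imwrite("pics/s_clamp.png",a)
        a=cv2.resize(im[180:240,90:170],None,fx=7,fy=7,interpolation=cv2.INTER_CUBIC); cv2.imwrite("pics/s_stub.png",a)
E
```

```text
(no output)
```

View pics/t_stub.png

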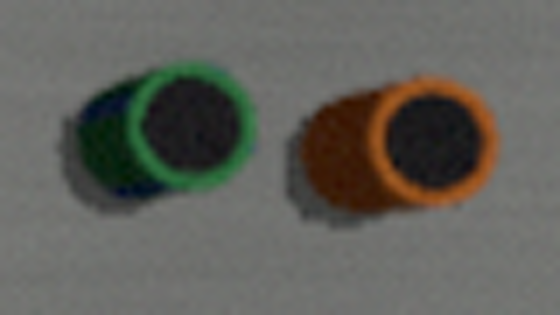

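View pics/t_clamp.png

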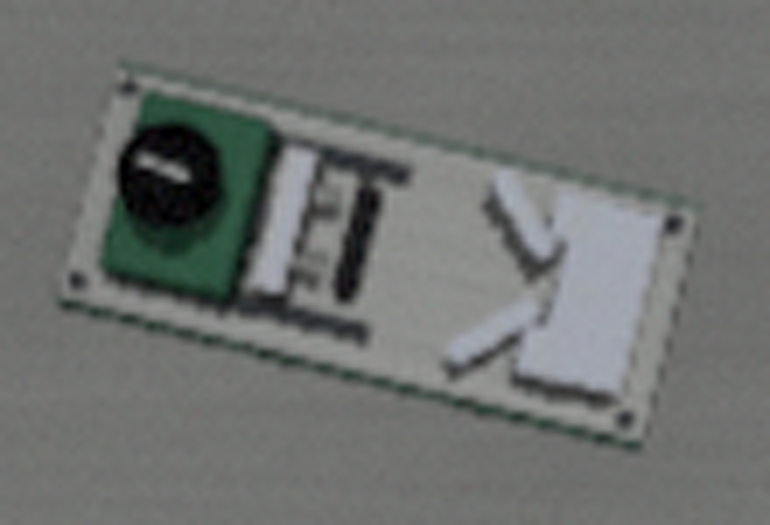

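View pics/s_clamp.png

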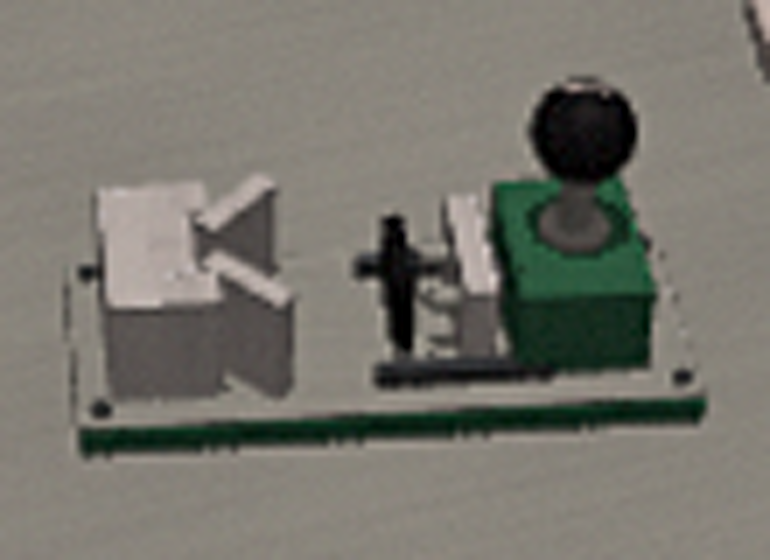

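View pics/s_stub.png

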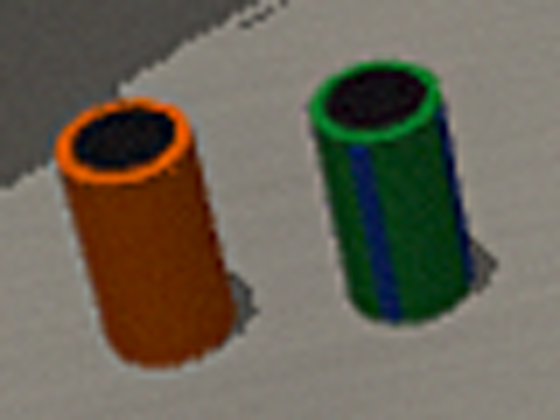

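Run:
```python
from h import *
t=snapshot("top");s=snapshot("scene")
f=lambda c,o:((c[0]+.5)/7-.5+o[0],(c[1]+.5)/7-.5+o[1])
T=lambda c:f(c,(182,150)); S=lambda c:f(c,(230,160))
print("stub top",onz(t,f((193,126),(345,195)),.095), onz(s,f((376,101),(90,180)),.095), tri([ray(t,f((193,126),(345,195))),ray(s,f((376,101),(90,180)))]))
print("orange",onz(t,f((434,141),(345,195)),.095))
bt=T((169,176)); bs=S((584,131))
print("ball",onz(t,bt,.11),onz(s,bs,.11),tri([ray(t,bt),ray(s,bs)]))
B=[onz(t,T(c),.015) for c in ((127,87),(673,223),(625,419),(77,280))]
print("bolts",B,[np.linalg.norm(B[i]-B[(i+1)%4]) for i in range(4)])
c=sum(B)/4; print("centre",c)
x=(B[0]+B[3]-B[1]-B[2]); x/=np.linalg.norm(x); print("x",x,np.degrees(np.arctan2(x[1],x[0])))
b=onz(t,bt,.11)
BS=[onz(s,S(c),.015) for c in ((88,272),(101,409),(682,377))]; print("scene bolts",BS)
print("seat est from ball",b-.115*x, "centre-seat along x",(c-(b-.115*x))@x, (c-b)@np.array([-x[1],x[0],0]))
# V jaw back edge corners top z=.065 ; case top corners z .06
for c,z in (((660,212),.065),((617,400),.065),((570,190),.065),((150,95),.06),((275,130),.06),((232,302),.06),((105,268),.06)): 
    p=onz(t,T(c),z); d=p-(b-.115*x); print(c,p,d@x,d@np.array([-x[1],x[0],0]))
for n,z in (("timer",.018),):pass
for c in ((137,232),(145,195),(154,141)): print(onz(t,c,.03))
for c in ((369,117),(355,168)): print(onz(t,c,.005))
```

```text
stub top [ 0.46731034 -0.33872772  0.095     ] [ 0.4697175  -0.33785508  0.095     ] (array([ 0.46751168, -0.33845248,  0.09351374]), [np.float64(0.0006359004653412559), np.float64(0.0006359004653411182)])
orange [ 0.46297167 -0.4313429   0.095     ]
ball [0.56125987 0.11093095 0.11      ] [0.56175571 0.11142429 0.11      ] (array([0.56140881, 0.11125905, 0.10974413]), [np.float64(0.0003119859543463535), np.float64(0.00031198595434632444)])
bolts [array([0.61203946, 0.14149398, 0.015     ]), array([ 0.55848805, -0.08627623,  0.015     ]), array([ 0.47696854, -0.06745222,  0.015     ]), array([0.53094674, 0.15964407, 0.015     ])] [np.float64(0.23398081224418354), np.float64(0.0836646492550396), np.float64(0.23342315745131006), np.float64(0.0830990653084463)]
centre [0.5446107 0.0368524 0.015    ]
x [0.23005729 0.97317709 0.        ] 76.69955506006121
scene bolts [array([ 0.47535169, -0.06627503,  0.015     ]), array([ 0.55782551, -0.08555244,  0.015     ]), array([0.61061572, 0.14104548, 0.015     ])]
seat est from ball [ 0.53480328 -0.00098442  0.11      ] centre-seat along x 0.03907819167698399 -0.0008397184786466591
(660, 212) [ 0.55627332 -0.07922795  0.065     ] -0.0712054702220104 -0.03889464904246559
(617, 400) [ 0.48105796 -0.06309981  0.065     ] -0.07281377968580867 0.0380136161454027
(570, 190) [ 0.56455974 -0.04328298  0.065     ] -0.0343183035814867 -0.038689394621990274
(150, 95) [0.60116012 0.1258336  0.06      ] 0.13868226210086604 -0.03540154870404461
(275, 130) [0.58772189 0.07529767 0.06      ] 0.08641029176118156 -0.03394992301547421
(232, 302) [0.51815563 0.09064982 0.06      ] 0.08534642741922786 0.03728223501073133
(105, 268) [0.53100298 0.14167189 0.06      ] 0.1379555576364448 0.03651749240320487
[0.40620412 0.31049574 0.03      ]
[0.51161985 0.29260485 0.03      ]
[0.66899497 0.27362121 0.03      ]
[ 0.75683313 -0.35546275  0.005     ]
[ 0.60295681 -0.31258182  0.005     ]
```

```bash
cat >> h.py <<'E'
def need(p,yaw,o=None):
    o=o or ctrl.get_obs(); R=Rn.from_euler('xyz',o["orientation"],degrees=True)
    G=Rn.from_euler('xyz',[180,0,yaw],degrees=True)
    print("t=%.2f"%o["clock"],"shift",np.round(R.inv().apply(np.array(p)-o["tool_pos"]),4),"rot",np.round((R.inv()*G).as_rotvec(),4))
E
python3 - <<'E'
from h import *
need([.467,-.3385,.17],-103.3)
t=snapshot("top");T=lambda c:((c[0]+.5)/7-.5+182,(c[1]+.5)/7-.5+150)
x=np.array([.23,.973,0]);s=np.array([.535,-.0008,0])
for c in((380,190),(355,300),(370,200)): p=onz(t,T(c),.054);print((p-s)@x)
E
```

```text
t=0.35 shift [-0.3746  0.2363  0.0564] rot [ 3.0000e-04  2.0000e-04 -1.1019e+00]
0.03980218055479069
0.03833937963073422
0.042678033031459325
```

```bash
python3 -m pendant '[[-0.047,0.03,0.007,0,0,-0.138,1],[-0.094,0.059,0.014,0,0,-0.276,1],[-0.14,0.088,0.021,0,0,-0.413,1],[-0.187,0.118,0.028,0,0,-0.551,1],[-0.234,0.148,0.035,0,0,-0.689,1],[-0.281,0.177,0.042,0,0,-0.826,1],[-0.328,0.207,0.049,0,0,-0.964,1],[-0.3746,0.2363,0.055,0,0,-1.102,1],[-0.3746,0.2363,0.055,0,0,-1.102,1],[-0.3746,0.2363,0.055,0,0,-1.102,1]]'
python3 - <<'E'
from h import *
o=ctrl.get_obs(); print(o["joint_pos"],o["force"],o["moment"])
s=snapshot("wrist"); cv2.imwrite("pics/w1.png",s["image"]); np.savez("pics/w1.npz",p=o["tool_pos"],r=o["orientation"])
print(proj(s,[.467,-.3385,.095],o)); need([.467,-.3385,.059],-103.3)
E
```

```text
clock: 1.65
tool_pos: [0.4671, -0.3384, 0.1716]
orientation: [180.0, -0.0, -103.3]
force: [-0.2, -0.2, -0.1]
opening: 0.0876
[-1.64942306e+01  1.37977692e+01 -1.64383113e+01  4.85741916e-03
 -5.97779825e+01  3.21392945e+00] [-0.19768424 -0.2463315  -0.14646247] [0.067115   0.11763368 0.00612165]
(np.float64(258.3049297678507), np.float64(197.6918033479839))
t=1.70 shift [-0.0004 -0.0002  0.1127] rot [ 0.     -0.     -0.0007]
```

View pics/w1.png

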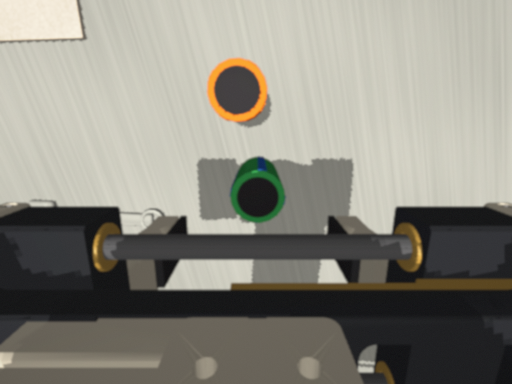

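The wrist view shows the green rim centred at (258,197), against a prediction of (258.3,197.7). The orange stub at (238,90) is well clear of it. I'll descend and grip.

```bash
python3 -m pendant '[[0,0,0.05,0,0,0,1],[0,0,0.09,0,0,0,1],[0,0,0.1127,0,0,0,1],[0,0,0.1127,0,0,0,1],[0,0,0.1127,0,0,0,-1],[0,0,0.1127,0,0,0,-1],[0,0,0.1127,0,0,0,-1],[0,0,0.1127,0,0,0,-1],[0,0,0.1127,0,0,0,-1],[0,0,0.1127,0,0,0,-1]]'
```

```text
clock: 2.95
tool_pos: [0.4672, -0.3386, 0.0592]
orientation: [-180.0, -0.0, -103.3]
force: [-1.0, 0.7, 4.9]
opening: 0.0494
```

```bash
python3 -m pendant '[[0,0,-0.02,0,0,0,-1],[0,0,-0.06,0,0,0,-1],[0,0,-0.11,0,0,0,-1],[0,0,-0.12,0,0,0,-1],[0,0,-0.12,0,0,0,-1],[0,0,-0.12,0,0,0,-1]]'
python3 - <<'E'
from h import *
o=ctrl.get_obs(); print(o["tool_pos"],o["force"],o["moment"])
s=snapshot("wrist"); cv2.imwrite("pics/w2.png",s["image"])
t=snapshot("scene"); cv2.imwrite("pics/s2.png",t["image"])
R=Rn.from_euler('xyz',o["orientation"],degrees=True).as_matrix()
print(proj(s,o["tool_pos"]+[0,0,.036],o))
d=np.array([.23,.973,0]); seat=np.array([.535,-.0008,0])
need(seat+.003*d+[0,0,.19],-103.3)
E
```

```text
clock: 3.7
tool_pos: [0.4661, -0.338, 0.1771]
orientation: [179.8, 0.0, -103.3]
force: [-0.2, 0.3, -1.8]
opening: 0.0498
[ 0.46609928 -0.33803738  0.17707758] [-0.22088759  0.2651643  -1.80365366] [ 0.04590921  0.04221929 -0.01926433]
(np.float64(259.5311351592722), np.float64(260.5878341893841))
t=3.80 shift [-0.3472  0.0108 -0.0126] rot [0.0028 0.0004 0.    ]
```

View pics/w2.png

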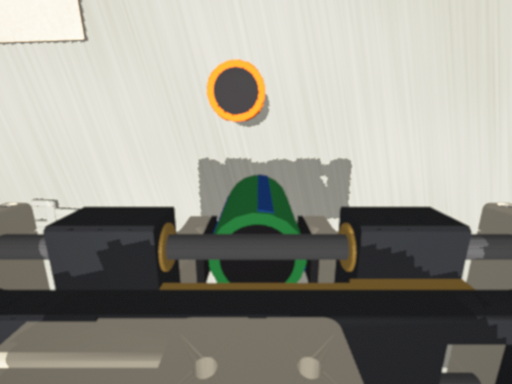

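View pics/s2.png

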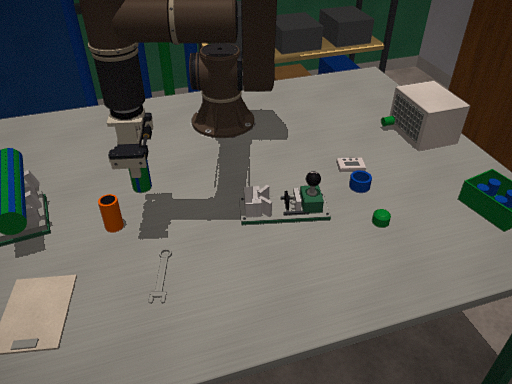

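The stub is held upright (about 1.8 N). Next I carry it over the clamp.

```bash
python3 -m pendant '[[-0.03,0.001,-0.002,0,0,0,-1],[-0.075,0.002,-0.005,0,0,0,-1],[-0.125,0.004,-0.006,0,0,0,-1],[-0.175,0.006,-0.006,0,0,0,-1],[-0.225,0.007,-0.006,0,0,0,-1],[-0.275,0.009,-0.006,0,0,0,-1],[-0.32,0.01,-0.006,0,0,0,-1],[-0.34,0.0108,-0.006,0,0,0,-1],[-0.3472,0.0108,-0.006,0,0,0,-1],[-0.3472,0.0108,-0.006,0,0,0,-1],[-0.3472,0.0108,-0.006,0,0,0,-1]]'
python3 - <<'E'
from h import *
o=ctrl.get_obs(); print(o["tool_pos"],o["orientation"],o["joint_pos"])
s=snapshot("wrist"); cv2.imwrite("pics/w3.png",s["image"])
t=snapshot("scene"); cv2.imwrite("pics/s3.png",cv2.resize(t["image"][110:240,210:350],None,fx=5,fy=5,interpolation=cv2.INTER_CUBIC))
d=np.array([.23,.973,0]); seat=np.array([.535,-.0008,0])
need(seat+.003*d+[0,0,.0755],-103.3)
for z in(.11+.059-.074+.0,): print(proj(s,[*(seat+.115*d)[:2],.11],o))
E
```

```text
clock: 5.18
tool_pos: [0.5361, 0.0009, 0.1847]
orientation: [180.0, -0.0, -103.4]
force: [-0.4, -0.0, -1.3]
opening: 0.0496
[0.53609684 0.00085997 0.18469772] [ 1.79978367e+02 -1.65812291e-02 -1.03352209e+02] [ 2.10563600e+01  9.37978071e+00 -2.03099760e+01  1.67474959e-03
 -6.03374612e+01 -3.44094010e+01]
t=5.28 shift [-0.0011  0.0007  0.1094] rot [ 0.0001 -0.0001 -0.0011]
(np.float64(258.80040629797264), np.float64(306.8639628669643))
```

View pics/w3.png

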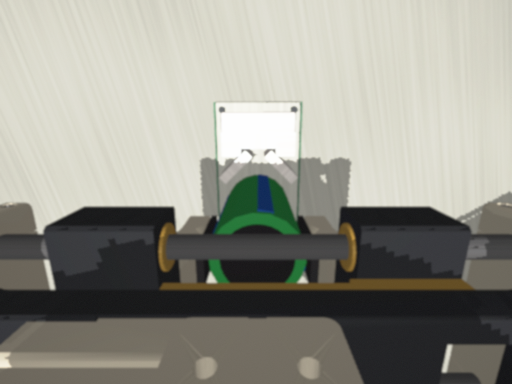

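View pics/s3.png

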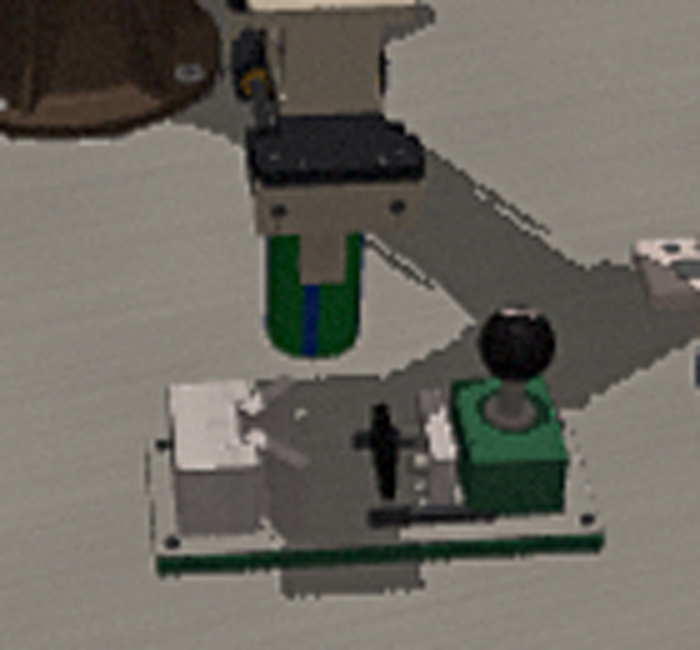

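```bash
python3 - <<'E'
from h import *
o=ctrl.get_obs();s=snapshot("wrist")
B=[onz(s,p,.015,o) for p in((221.5,109.5),(294.5,109.5))];m=sum(B)/2;print(B,m)
seat=np.array([.535,-.0008,.015]);d=np.array([.23,.973,0]);e=np.array([-.973,.23,0]);print((m-seat)@d,(m-seat)@e)
E
python3 -m pendant '[[0,0,0.04,0,0,0,-1],[-0.001,0.0005,0.075,0,0,0,-1],[-0.001,0.0005,0.095,0,0,0,-1],[-0.001,0.0005,0.103,0,0,0,-1],[-0.001,0.0005,0.106,0,0,0,-1],[-0.001,0.0005,0.106,0,0,0,-1]]'
python3 - <<'E'
from h import *
o=ctrl.get_obs(); print(o["tool_pos"],o["force"])
E
```

```text
[array([ 0.55907286, -0.08691788,  0.015     ]), array([ 0.4762617 , -0.06732349,  0.015     ])] [ 0.51766728 -0.07712069  0.015     ]
-0.07824655289655931 -0.0006890255607624337
clock: 6.08
tool_pos: [0.5366, 0.0029, 0.0795]
orientation: [-179.9, 0.0, -103.3]
force: [-0.5, -0.2, -1.1]
opening: 0.0495
[0.53658323 0.00289591 0.07954156] [-0.50434551 -0.19050683 -1.09344929]
```

```bash
python3 -m pendant '[[0,0,0.002,0,0,0,-1],[0,0,0.0035,0,0,0,-1],[0,0,0.0035,0,0,0,-1]]'
python3 - <<'E'
from h import *
o=ctrl.get_obs(); print(o["tool_pos"],o["force"],o["moment"])
s=snapshot("scene"); cv2.imwrite("pics/s4.png",cv2.resize(s["image"][110:240,210:350],None,fx=5,fy=5,interpolation=cv2.INTER_CUBIC))
E
```

```text
clock: 6.45
tool_pos: [0.5361, 0.0029, 0.0754]
orientation: [-180.0, 0.0, -103.3]
force: [-0.8, 0.3, -1.4]
opening: 0.0495
[0.53607115 0.00292165 0.07544984] [-0.80605202  0.30807231 -1.4144266 ] [0.05115243 0.08971727 0.01029624]
```

View pics/s4.png

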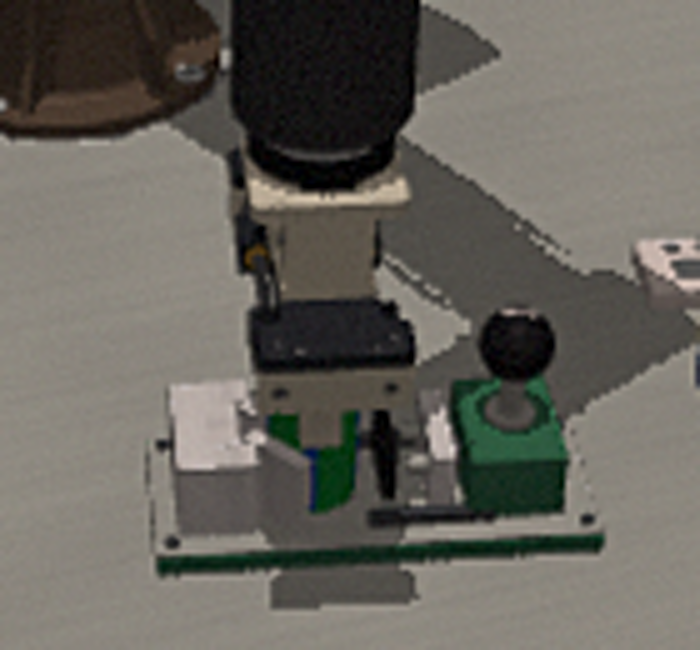

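The stub is between the V and the pad, clear of both. I'll lower it in small steps until it touches the plate.

```bash
python3 -m pendant '[[0,0,0.001,0,0,0,-1],[0,0,0.001,0,0,0,-1]]'; python3 -m pendant '[[0,0,0.001,0,0,0,-1],[0,0,0.001,0,0,0,-1]]'
```

```text
clock: 6.75
tool_pos: [0.5361, 0.0029, 0.0743]
orientation: [180.0, -0.0, -103.3]
force: [-0.6, -0.8, -2.2]
opening: 0.0495
clock: 7.0
tool_pos: [0.5362, 0.0029, 0.0742]
orientation: [-180.0, -0.0, -103.3]
force: [-3.1, 0.5, 7.2]
opening: 0.0496
```

```bash
python3 -m pendant '[[0,0,-0.0005,0,0,0,1],[0,0,-0.0005,0,0,0,1],[0,0,-0.0005,0,0,0,1],[0,0,-0.0005,0,0,0,1],[0,0,-0.0005,0,0,0,1],[0,0,-0.03,0,0,0,1],[0,0,-0.08,0,0,0,1],[0,0,-0.12,0,0,0,1],[0,0,-0.12,0,0,0,1]]'
python3 - <<'E'
from h import *
o=ctrl.get_obs(); print(o["tool_pos"],o["joint_pos"])
s=snapshot("scene"); cv2.imwrite("pics/s5.png",cv2.resize(s["image"][110:240,210:350],None,fx=5,fy=5,interpolation=cv2.INTER_CUBIC))
w=snapshot("wrist"); cv2.imwrite("pics/w5.png",w["image"])
seat=np.array([.535,-.0008,0]);d=np.array([.23,.973,0])
print(proj(w,seat+[0,0,.11],o),proj(s,seat+[0,0,.11]))
need(seat+.115*d+[0,0,.19],-103.3)
E
```

```text
clock: 8.12
tool_pos: [0.5381, 0.0034, 0.1969]
orientation: [-179.7, 0.2, -103.3]
force: [0.1, 0.1, -1.3]
opening: 0.0878
[0.53809066 0.00335013 0.19690414] [ 2.12719557e+01  8.72573038e+00 -1.94148048e+01  5.08637992e-02
 -6.14805596e+01 -3.45668687e+01]
(np.float64(260.97428102308953), np.float64(189.63758756080298)) (np.float64(270.9904543949567), np.float64(180.23583375691155))
t=8.22 shift [-0.1111  0.      0.0034] rot [-0.0003  0.0007 -0.0001]
```

View pics/s5.png

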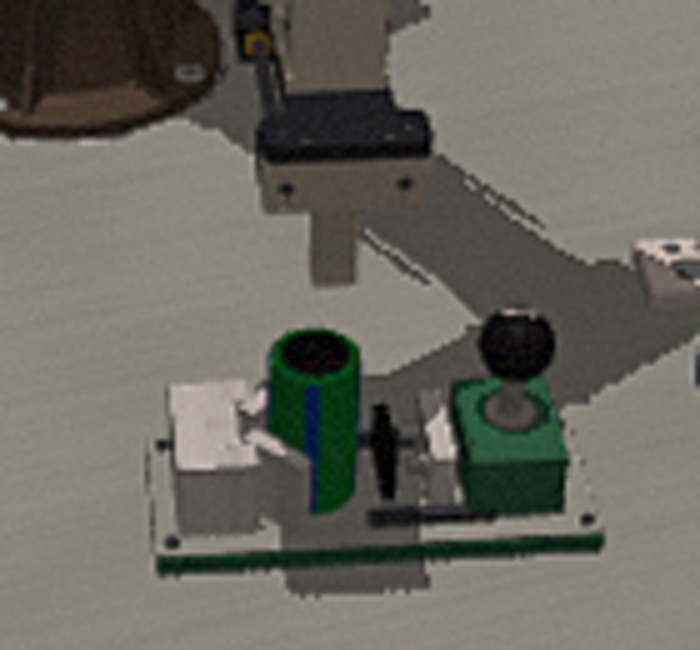

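View pics/w5.png

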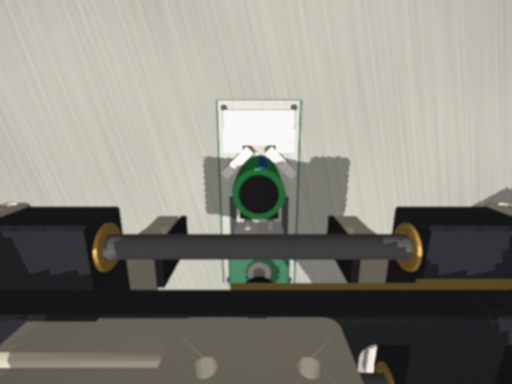

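The stub stands free in the clamp. Its top is at wrist (259,193) against (261,190) for a seated stub, about 3 mm towards +x as intended. Now I go to the ball, turned back 60° so there is plenty of travel.

```bash
python3 -m pendant '[[-0.02,0,0.001,0,0,-0.15,1],[-0.05,0,0.001,0,0,-0.3,1],[-0.08,0,0.002,0,0,-0.45,1],[-0.1,0,0.002,0,0,-0.6,1],[-0.1111,0,0.002,0,0,-0.75,1],[-0.1111,0,0.002,0,0,-0.9,1],[-0.1111,0,0.002,0,0,-1.047,1],[-0.1111,0,0.002,0,0,-1.047,1],[-0.1111,0,0.002,0,0,-1.047,1]]'
python3 - <<'E'
from h import *
o=ctrl.get_obs(); print(o["joint_pos"],o["force"],o["moment"])
w=snapshot("wrist"); cv2.imwrite("pics/w6.png",w["image"])
print(proj(w,[.5614,.1112,.11],o),proj(w,[.5614,.1112,.131],o))
need([.5614,.1112,.091],-43.3)
E
```

```text
clock: 9.35
tool_pos: [0.5612, 0.1108, 0.1905]
orientation: [179.9, 0.0, -43.5]
force: [-0.6, 0.1, 0.3]
opening: 0.0876
[ 3.07522577e+01  1.25045638e+01 -1.54909491e+01 -7.83802651e-03
 -6.20970510e+01  1.57563567e+01] [-0.64329978  0.07381995  0.28962187] [0.01097993 0.08678029 0.05261828]
(np.float64(256.0101209274426), np.float64(197.40749507216137)) (np.float64(255.97180359948155), np.float64(204.30866484123038))
t=9.40 shift [-0.0002 -0.0004  0.0997] rot [ 0.001   0.0004 -0.0028]
```

View pics/w6.png

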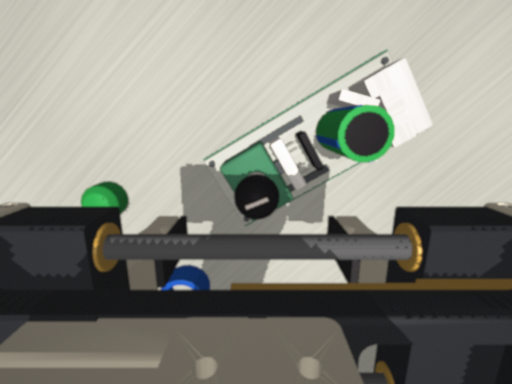

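The ball is centred at (256,197), and the prediction was (256.0,197.4). I'll descend.

```bash
python3 -m pendant '[[0,-0.0003,0.04,0,0,0,1],[0,-0.0003,0.075,0,0,0,1],[0,-0.0003,0.095,0,0,0,1],[0,-0.0003,0.0995,0,0,0,1],[0,-0.0003,0.0995,0,0,0,1],[0,-0.0003,0.0995,0,0,0,1]]'
python3 - <<'E'
from h import *
for i in range(3):
    o=ctrl.get_obs(); print(o["tool_pos"],o["force"],o["moment"],o["joint_pos"][5]); snapshot("top")
need([.5614,.1112,.091],-43.3)
E
```

```text
clock: 10.15
tool_pos: [0.5625, 0.1115, 0.093]
orientation: [-179.9, -0.0, -43.3]
force: [-1.1, 0.5, 0.3]
opening: 0.0876
[0.56253325 0.11154874 0.09297084] [-1.11306963  0.49977835  0.29367991] [-0.01481335  0.14596108  0.01985563] 15.911035427950715
[0.56248613 0.11153804 0.09295919] [ 0.0943114  -0.21508937 -0.82767749] [ 0.03324118  0.13488329 -0.01239271] 15.915771361385339
[0.56238709 0.1115078  0.09286273] [0.56368538 0.40554081 0.31907848] [-0.00888277  0.15991387  0.01677442] 15.918464100092269
t=10.30 shift [-0.0005  0.0008  0.0017] rot [-0.0014 -0.0005 -0.0002]
```

```bash
python3 -m pendant '[[-0.0005,0.0006,0.001,0,0,0,1],[-0.0005,0.0006,0.001,0,0,0,1],[-0.0005,0.0006,0.001,0,0,0,-1],[-0.0005,0.0006,0.001,0,0,0,-1],[-0.0005,0.0006,0.001,0,0,0,-1],[-0.0005,0.0006,0.001,0,0,0,-1],[-0.0005,0.0006,0.001,0,0,0,-1],[-0.0005,0.0006,0.001,0,0,0,-1],[-0.0005,0.0006,0.001,0,0,0,-1]]'
cat >> h.py <<'E'
def rd(n=6):
    A=[]
    for i in range(n):
        o=ctrl.get_obs(); A.append(np.r_[o["moment"],o["force"],o["tool_pos"],np.unwrap(np.radians([0,o["orientation"][2]]))[1]*57.2958,o["opening"]]); 
        if i<n-1: snapshot("top")
    A=np.array(A); m=A.mean(0); print("t %.2f M"%o["clock"],np.round(m[:3],3),"sd %.3f"%A[:,2].std(),"F",np.round(m[3:6],2),"P",np.round(m[6:9],4),"yaw %.2f open %.4f j6 %.1f"%(m[9],m[10],o["joint_pos"][5]))
E
python3 -c "
from h import *
rd()"
```

```text
clock: 11.42
tool_pos: [0.5613, 0.1114, 0.0909]
orientation: [-180.0, -0.0, -43.3]
force: [1.7, 0.9, -1.5]
opening: 0.0406
t 11.68 M [ 0.578 -0.385 -0.023] sd 0.033 F [ 1.88  1.84 -1.82] P [0.5613 0.1114 0.0909] yaw -43.30 open 0.0406 j6 15.9
```

```bash
python3 -m pendant '[[0,0,0,0,0,0.06,-1],[0,0,0,0,0,0.12,-1],[0,0,0,0,0,0.18,-1],[0,0,0,0,0,0.24,-1],[0,0,0,0,0,0.3,-1],[0,0,0,0,0,0.3,-1]]'; python3 -c "
from h import *
rd()
s=snapshot('top');cv2.imwrite('pics/t7.png',s['image'])
s=snapshot('scene');cv2.imwrite('pics/s7.png',cv2.resize(s['image'][110:240,210:350],None,fx=5,fy=5,interpolation=cv2.INTER_CUBIC))"
```

```text
clock: 12.42
tool_pos: [0.5612, 0.1113, 0.0909]
orientation: [-180.0, 0.0, -60.5]
force: [1.4, 2.1, -1.3]
opening: 0.0405
t 12.68 M [ 0.759 -0.417 -0.061] sd 0.065 F [ 1.66  2.29 -1.49] P [0.5612 0.1113 0.0909] yaw -60.44 open 0.0405 j6 -1.3
```

View pics/s7.png

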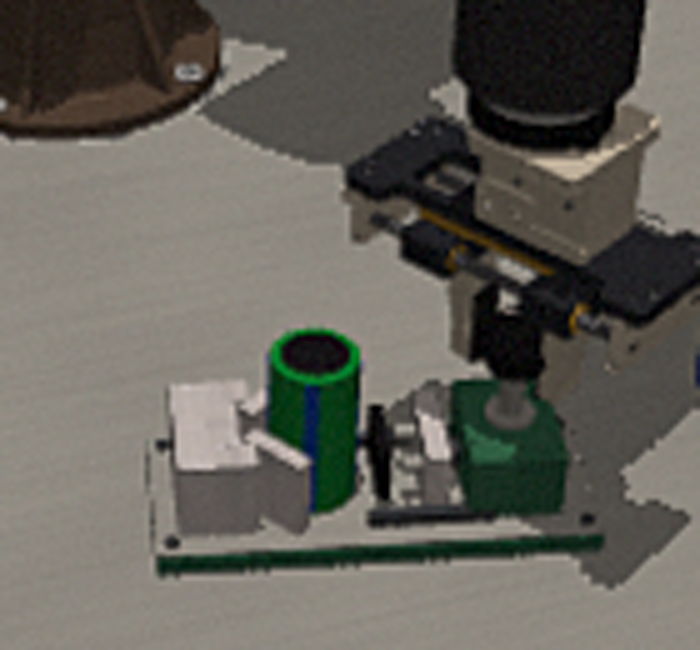

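```bash
cat >> h.py <<'E'
def seq(n=4):
    for i in range(n):
        o=ctrl.get_obs(); print("t %.3f Mz %.3f yaw %.2f F"%(o["clock"],o["moment"][2],o["orientation"][2]),np.round(o["force"],1), "qv6 %.1f tau6 %.3f"%(o["qvel"][5],o["tau"][5]))
        if i<n-1: snapshot("top")
E
python3 -m pendant '[[0,0,0,0,0,0.04,-1],[0,0,0,0,0,0.08,-1],[0,0,0,0,0,0.12,-1],[0,0,0,0,0,0.16,-1]]'; python3 -c "
from h import *
seq(6)"
python3 -m pendant '[[0,0,0,0,0,0.04,-1],[0,0,0,0,0,0.08,-1],[0,0,0,0,0,0.12,-1]]'; python3 -c "
from h import *
seq(4)"
```

```text
clock: 13.28
tool_pos: [0.5611, 0.1112, 0.0909]
orientation: [180.0, -0.0, -69.7]
force: [1.9, 2.8, -1.2]
opening: 0.0404
t 13.275 Mz 0.270 yaw -69.69 F [ 1.9  2.8 -1.2] qv6 -18.2 tau6 0.243
t 13.325 Mz 0.142 yaw -69.79 F [ 0.8  2.1 -2. ] qv6 3.5 tau6 0.135
t 13.375 Mz 0.089 yaw -69.66 F [ 2.1  2.2 -2. ] qv6 1.9 tau6 -0.529
t 13.425 Mz 0.038 yaw -69.61 F [ 1.9  2.7 -1.5] qv6 0.3 tau6 -0.232
t 13.475 Mz 0.017 yaw -69.60 F [ 2.4  2.4 -1.4] qv6 -0.1 tau6 -0.096
t 13.525 Mz 0.105 yaw -69.60 F [ 1.   1.9 -1.8] qv6 -0.3 tau6 -0.090
clock: 13.9
tool_pos: [0.561, 0.1112, 0.0909]
orientation: [180.0, -0.0, -76.5]
force: [0.8, 3.0, -1.8]
opening: 0.0411
t 13.900 Mz 0.291 yaw -76.55 F [ 0.8  3.  -1.8] qv6 -18.3 tau6 0.243
t 13.950 Mz 0.118 yaw -76.66 F [ 0.9  3.6 -1.3] qv6 3.4 tau6 0.129
t 14.000 Mz 0.129 yaw -76.52 F [ 1.4  2.5 -1.7] qv6 1.8 tau6 -0.529
t 14.050 Mz 0.022 yaw -76.47 F [ 0.3  2.7 -1.5] qv6 0.4 tau6 -0.233
```

In motion the readings repeat well: Mz about 0.28 and tau6 0.243 turning freely. I continue in identical steps.

```bash
for i in 1 2 3; do python3 -m pendant '[[0,0,0,0,0,0.04,-1],[0,0,0,0,0,0.08,-1],[0,0,0,0,0,0.12,-1]]' >/dev/null; python3 -c "
from h import *
seq(2)"; done
python3 -c "
from h import *
s=snapshot('scene');cv2.imwrite('pics/s8.png',cv2.resize(s['image'][110:240,210:350],None,fx=5,fy=5,interpolation=cv2.INTER_CUBIC))"
```

```text
t 14.425 Mz 0.302 yaw -83.39 F [ 0.2  2.  -1.2] qv6 -18.2 tau6 0.243
t 14.475 Mz 0.167 yaw -83.50 F [ 0.6  2.8 -0.7] qv6 3.3 tau6 0.118
t 14.850 Mz 0.289 yaw -90.25 F [-0.1  3.2 -0.2] qv6 -18.1 tau6 0.242
t 14.900 Mz 0.160 yaw -90.36 F [-0.7  3.6  0.3] qv6 3.4 tau6 0.110
t 15.275 Mz 0.281 yaw -97.11 F [-0.2  3.8 -0.1] qv6 -18.2 tau6 0.241
t 15.325 Mz 0.195 yaw -97.22 F [0.6 3.  0. ] qv6 3.3 tau6 0.104
```

View pics/s8.png

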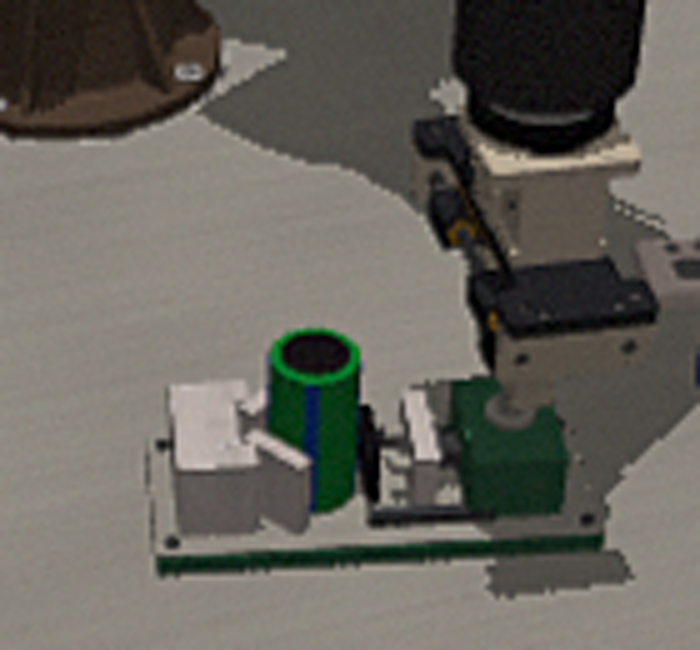

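The pad is now almost touching the stub, in the crop at x≈365. I go on step by step.

```bash
for i in 1 2; do python3 -m pendant '[[0,0,0,0,0,0.04,-1],[0,0,0,0,0,0.08,-1],[0,0,0,0,0,0.12,-1]]' >/dev/null; python3 -c "
from h import *
seq(2)"; done
python3 -c "
from h import *
s=snapshot('scene');cv2.imwrite('pics/s9.png',cv2.resize(s['image'][110:240,210:350],None,fx=5,fy=5,interpolation=cv2.INTER_CUBIC))"
```

```text
t 15.750 Mz 0.240 yaw -103.97 F [-0.3  3.6  0.1] qv6 -18.2 tau6 0.241
t 15.800 Mz 0.191 yaw -104.08 F [-1.   3.2  0.6] qv6 3.3 tau6 0.099
t 16.175 Mz 0.279 yaw -110.84 F [-2.1  3.2  0.9] qv6 -18.2 tau6 0.240
t 16.225 Mz 0.184 yaw -110.95 F [-1.9  4.5  0.8] qv6 3.2 tau6 0.094
```

View pics/s9.png

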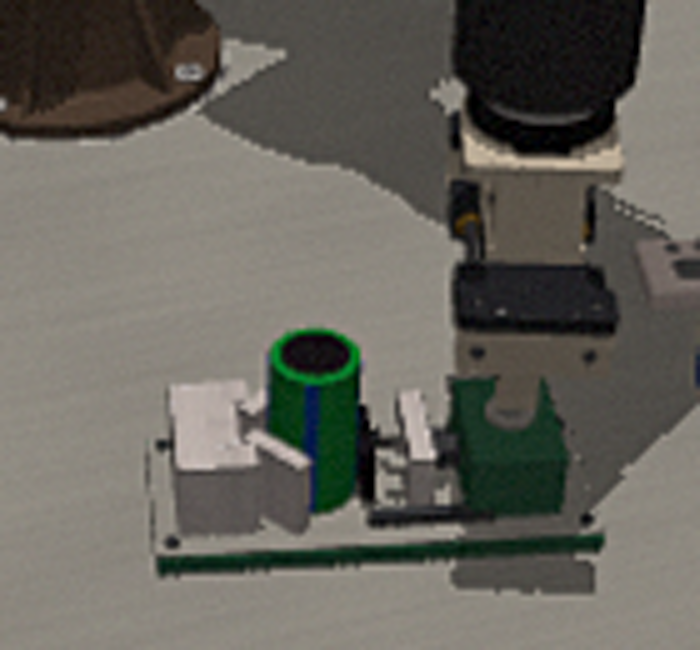

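```bash
for i in 1 2; do python3 -m pendant '[[0,0,0,0,0,0.04,-1],[0,0,0,0,0,0.08,-1],[0,0,0,0,0,0.12,-1]]' >/dev/null; python3 -c "
from h import *
seq(2)"; done
python3 -c "
from h import *
s=snapshot('scene');cv2.imwrite('pics/s10.png',cv2.resize(s['image'][110:240,210:350],None,fx=5,fy=5,interpolation=cv2.INTER_CUBIC))"
```

```text
t 16.650 Mz 0.253 yaw -117.70 F [-3.   4.9  0.9] qv6 -18.3 tau6 0.234
t 16.700 Mz 0.157 yaw -117.83 F [-2.6  4.   1.9] qv6 3.1 tau6 0.051
t 17.075 Mz 0.344 yaw -124.58 F [-2.7  4.9  1.6] qv6 -18.2 tau6 0.233
t 17.125 Mz 0.167 yaw -124.70 F [-2.3  4.2  1. ] qv6 3.0 tau6 0.050
```

View pics/s10.png

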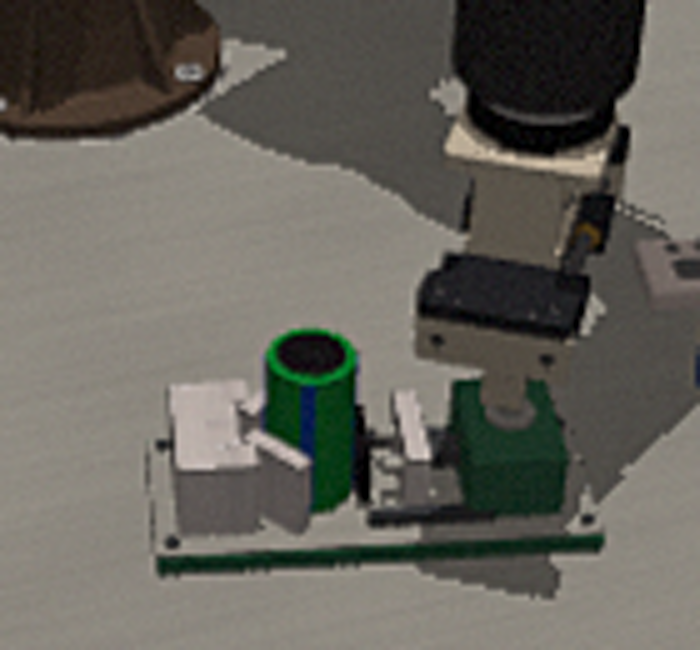

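The pad is pushing the stub now; it has moved about 3 px in the crop. I take single steps.

```bash
python3 -m pendant '[[0,0,0,0,0,0.04,-1],[0,0,0,0,0,0.08,-1],[0,0,0,0,0,0.12,-1]]' >/dev/null; python3 -c "
from h import *
seq(4)
s=snapshot('scene');cv2.imwrite('pics/s11.png',cv2.resize(s['image'][110:240,210:350],None,fx=5,fy=5,interpolation=cv2.INTER_CUBIC))
def g(im):
    c=im[170:185,255:290]; m=cv2.inRange(c,(0,60,0),(80,255,70)); x=np.where(m)[1]; return x.mean()
print('green x',g(s['image']))
for n in ('s5','s7','s8','s9','s10','s11'):
    im=cv2.imread(f'pics/{n}.png')[300:400,230:400]; m=cv2.inRange(im,(0,90,0),(100,255,90)); y,x=np.where(m); print(n,m.sum()//255,x.mean(),y.mean())
"
```

```text
t 17.550 Mz 0.253 yaw -131.46 F [-2.9  4.5  2.4] qv6 -18.2 tau6 0.233
t 17.600 Mz 0.120 yaw -131.58 F [-3.4  5.2  1.8] qv6 3.1 tau6 0.049
t 17.650 Mz 0.073 yaw -131.46 F [-2.   5.5  1.4] qv6 1.5 tau6 -0.506
t 17.700 Mz 0.078 yaw -131.42 F [-3.5  4.9  2.9] qv6 0.5 tau6 -0.212
green x 16.26
s5 194 77.26804123711341 43.381443298969074
s7 1483 83.93728927848954 58.69858395144976
s8 1464 83.58401639344262 58.51912568306011
s9 1469 83.6712049012934 58.66848196051736
s10 1447 82.47201105736005 59.38700760193504
s11 1457 78.93067947838023 58.493479752916954
```

View pics/s11.png

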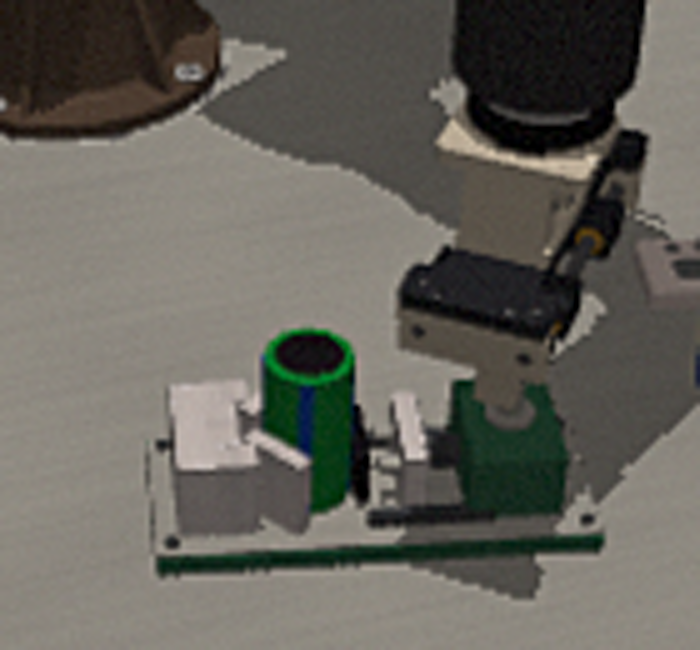

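```bash
cat >> h.py <<'E'
def st(k):
    s=snapshot('scene');im=cv2.resize(s['image'][110:240,210:350],None,fx=5,fy=5,interpolation=cv2.INTER_CUBIC);cv2.imwrite(f'pics/{k}.png',im)
    im=im[300:400,230:400]; m=cv2.inRange(im,(0,90,0),(100,255,90)); y,x=np.where(m); print(k,'green x,y',x.mean(),y.mean())
E
python3 -m pendant '[[0,0,0,0,0,0.04,-1],[0,0,0,0,0,0.08,-1],[0,0,0,0,0,0.12,-1]]' >/dev/null; python3 -c "
from h import *
seq(4); st('s12')"
```

```text
t 18.125 Mz 0.315 yaw -138.33 F [-2.3  5.5  2.4] qv6 -18.3 tau6 0.177
t 18.175 Mz 0.249 yaw -138.44 F [-2.8  5.5  1.9] qv6 3.1 tau6 -0.004
t 18.225 Mz 0.101 yaw -138.33 F [-2.1  5.1  1.6] qv6 1.5 tau6 -0.558
t 18.275 Mz 0.136 yaw -138.28 F [-3.5  5.6  1.3] qv6 0.4 tau6 -0.263
s12 green x,y 77.69319727891157 58.29659863945578
```

tau6 fell by 0.056, which is the preload coming on: about 6.3 N against the free reading of 0.240. I continue, checking the slope (3.6 N expected per step).

```bash
python3 -m pendant '[[0,0,0,0,0,0.04,-1],[0,0,0,0,0,0.08,-1],[0,0,0,0,0,0.12,-1]]' >/dev/null; python3 -c "
from h import *
seq(4); st('s13')"
```

```text
t 18.700 Mz 0.337 yaw -145.20 F [-4.8  5.8  3. ] qv6 -18.1 tau6 0.151
t 18.750 Mz 0.227 yaw -145.32 F [-3.4  6.3  2.8] qv6 3.1 tau6 -0.030
t 18.800 Mz 0.160 yaw -145.20 F [-3.2  5.8  2.7] qv6 1.5 tau6 -0.585
t 18.850 Mz 0.184 yaw -145.16 F [-3.7  5.7  2.5] qv6 0.4 tau6 -0.290
s13 green x,y 77.87433155080214 58.31617647058823
```

```bash
python3 -m pendant '[[0,0,0,0,0,0.04,-1],[0,0,0,0,0,0.08,-1],[0,0,0,0,0,0.12,-1]]' >/dev/null; python3 -c "
from h import *
seq(4); st('s14')"
```

```text
t 19.275 Mz 0.394 yaw -152.07 F [-3.6  6.1  2.3] qv6 -18.3 tau6 0.117
t 19.325 Mz 0.304 yaw -152.19 F [-3.8  5.1  2.5] qv6 3.1 tau6 -0.065
t 19.375 Mz 0.238 yaw -152.07 F [-3.7  5.6  1.9] qv6 1.5 tau6 -0.619
t 19.425 Mz 0.246 yaw -152.03 F [-3.8  6.7  2.2] qv6 0.4 tau6 -0.325
s14 green x,y 77.81701553004727 58.223497636731935
```

View pics/s14.png

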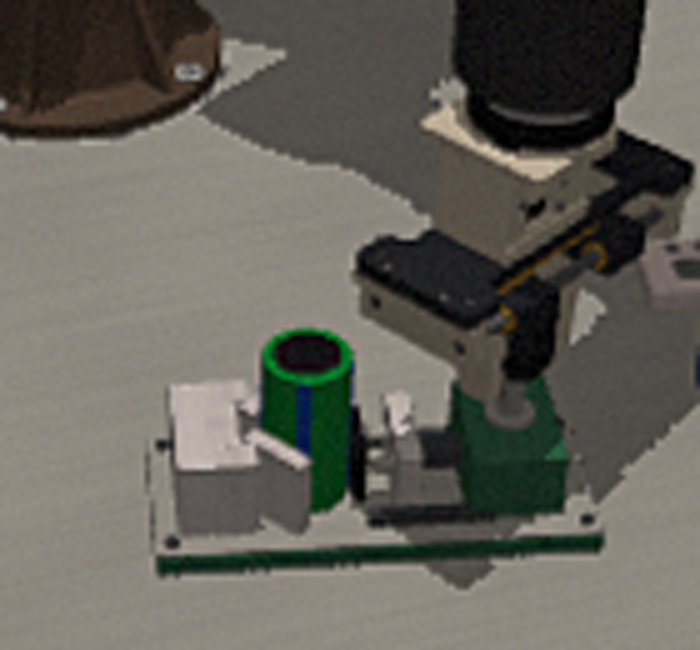

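Now about 12 N: tau6 gives 12.3, Mz about 11.4. I'll make a last small step of 0.06 rad.

```bash
python3 -m pendant '[[0,0,0,0,0,0.03,-1],[0,0,0,0,0,0.06,-1]]' >/dev/null; python3 -c "
from h import *
seq(5); st('s15')"
```

```text
t 19.725 Mz 0.402 yaw -155.49 F [-4.6  6.6  2.1] qv6 -13.6 tau6 -0.024
t 19.775 Mz 0.344 yaw -155.58 F [-4.9  5.8  3.1] qv6 2.3 tau6 -0.158
t 19.825 Mz 0.290 yaw -155.49 F [-4.5  5.4  2.4] qv6 1.1 tau6 -0.573
t 19.875 Mz 0.263 yaw -155.46 F [-2.9  5.2  2.2] qv6 0.4 tau6 -0.354
t 19.925 Mz 0.280 yaw -155.45 F [-4.1  5.7  2.7] qv6 0.1 tau6 -0.273
s15 green x,y 78.03387533875339 58.24457994579946
```

```bash
python3 -m pendant '[[0,0,0,0,0,0,1],[0,0,0,0,0,0,1],[0,0,0,0,0,0,1],[0,0,0,0,0,0,1],[0,0,0,0,0,0,1],[0,0,-0.03,0,0,0,1],[0,0,-0.08,0,0,0,1],[0,0,-0.13,0,0,0,1],[0,0,-0.15,0,0,0,1],[0,0,-0.15,0,0,0,1],[0,0,-0.15,0,0,0,1]]'; python3 -c "
from h import *
o=ctrl.get_obs();w=snapshot('wrist');cv2.imwrite('pics/w16.png',w['image']);st('s16');print(o['orientation'],o['tool_pos'])
print(proj(w,[.5614,.1112,.11],o),proj(w,[.5350,-.0008,.11],o))
cv2.imwrite('pics/w16b.png',cv2.resize(w['image'][60:240,150:350],None,fx=4,fy=4,interpolation=cv2.INTER_CUBIC)[:600])
a=cv2.imread('pics/w6.png');cv2.imwrite('pics/w6b.png',cv2.resize(a[150:240,210:310],None,fx=6,fy=6,interpolation=cv2.INTER_CUBIC))"
```

```text
clock: 21.35
tool_pos: [0.5605, 0.111, 0.24]
orientation: [180.0, -0.1, -155.6]
force: [0.2, -0.6, -0.8]
opening: 0.088
s16 green x,y 78.04941660947152 58.02608098833219
[ 1.79983768e+02 -6.68338274e-02 -1.55612471e+02] [0.56054975 0.11098692 0.24000201]
(np.float64(258.18202211645297), np.float64(183.89881153300973)) (np.float64(169.98492907991607), np.float64(117.42814980397772))
```

View pics/w16.png

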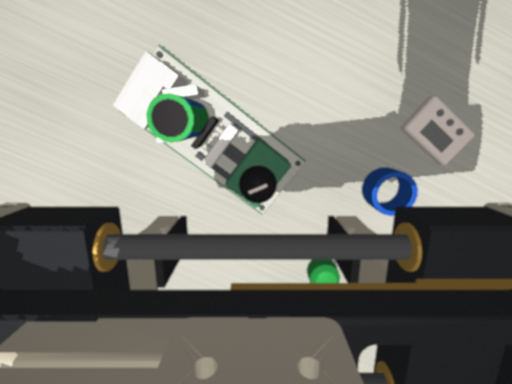

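View pics/s16.png

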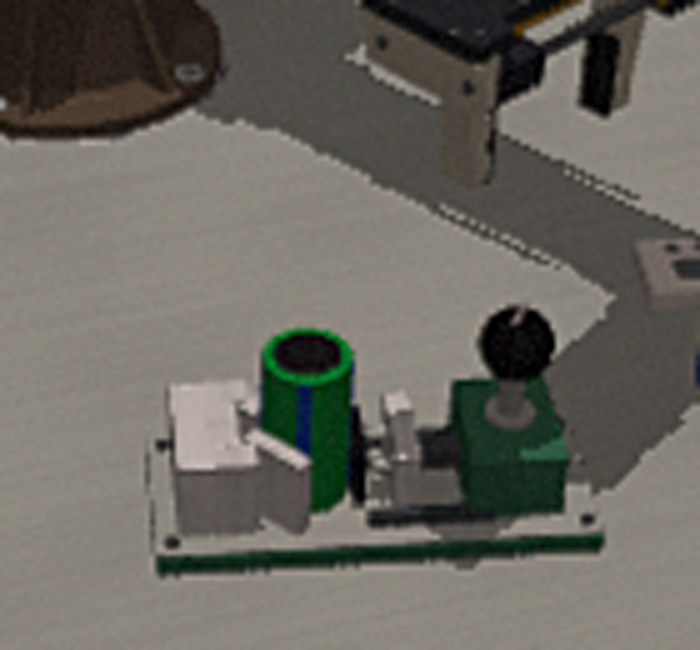

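View pics/w6b.png

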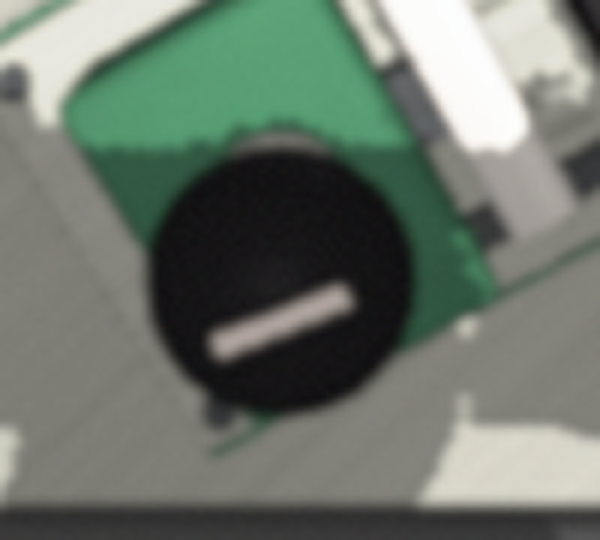

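```bash
python3 -c "
from h import *
w=snapshot('wrist');o=ctrl.get_obs()
P=[('w6',np.array([.5612,.1108,.1905]),-43.5),('w16',o['tool_pos'],-155.61)]
for n,p,y in P:
    im=cv2.imread(f'pics/{n}.png');q=dict(orientation=np.array([180,0,y]),tool_pos=p)
    c=proj(w,[.5614,.1112,.131],q);u,v=int(c[0]),int(c[1])
    r=im[v-12:v+13,u-15:u+16]; g=r.min(2); m=cv2.inRange(g,90,255)
    k,l,sx,ct=cv2.connectedComponentsWithStats(m); i=min(range(1,k),key=lambda i:abs(ct[i]-[15,12]).sum()); yy,xx=np.where(l==i)
    X=np.array([onz(w,(a+u-15,b+v-12),.131,q)[:2] for a,b in zip(xx,yy)]);X-=X.mean(0)
    e=np.linalg.svd(X)[2][0]; print(n,len(xx),np.degrees(np.arctan2(e[1],e[0]))%180)
"
```

```text
w6 111 68.70677534283088
w16 83 137.7054913293918
```

Knob mark: it turned 111.0°, the tool 112.1°, so there was practically no slip. I now check the stub's seat precisely from the rim.

```bash
python3 -c "
from h import *
o=ctrl.get_obs();w=snapshot('wrist');im=w['image']
S=np.array([.535,-.0008,.11]);d=np.array([.23,.973,0]);e=np.array([-.973,.23,0])
cr=im[85:150,135:220]; cv2.imwrite('pics/w17.png',cv2.resize(cr,None,fx=8,fy=8,interpolation=cv2.INTER_CUBIC))
m=cv2.inRange(cr.max(2),0,60);k,l,st_,ct=cv2.connectedComponentsWithStats(m);i=l[32,37];c=ct[i]+[135,85];print('plug',c,st_[i])
p=onz(w,c,.11,o)-S;print((p@d)*1e3,(p@e)*1e3)
for n,cc in (('top',None),('scene',None)):
    s=snapshot(n);u,v=map(int,proj(s,S));r=s['image'][v-14:v+15,u-14:u+15];m=cv2.inRange(r.max(2),0,55);k,l,a,ct=cv2.connectedComponentsWithStats(m);i=l[14,14];c=ct[i]+[u-14,v-14];p=onz(s,c,.11)-S;print(n,a[i],c,(p@d)*1e3,(p@e)*1e3)
    cv2.imwrite(f'pics/{n}17.png',cv2.resize(s['image'][v-40:v+60,u-60:u+60],None,fx=6,fy=6,interpolation=cv2.INTER_CUBIC))
"
```

```text
plug [176.92495568 116.47094741] [   0    0   85   65 5077]
5.082365781937035 5.217900559156529
top [  8   8  13  13 131] [247.03053435 184.66412214] 0.3883118130340354 -0.964779924102959
scene [ 9 11 13  8 86] [271.10465116 180.44186047] 0.21004420978113678 -0.9368633720876907
```

View pics/w17.png

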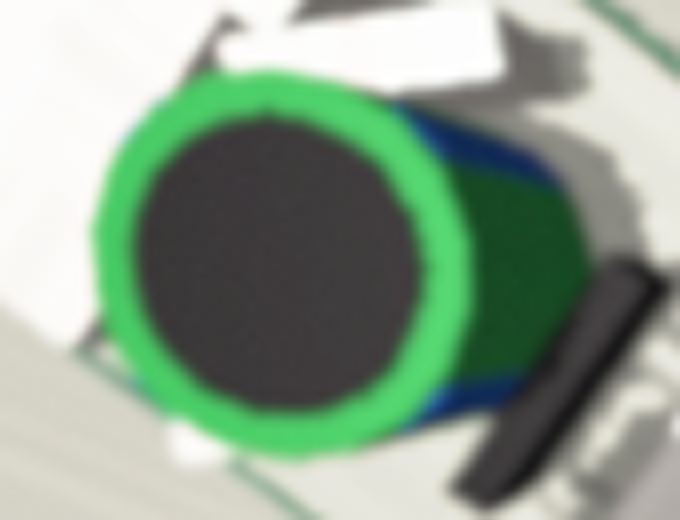

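View pics/top17.png

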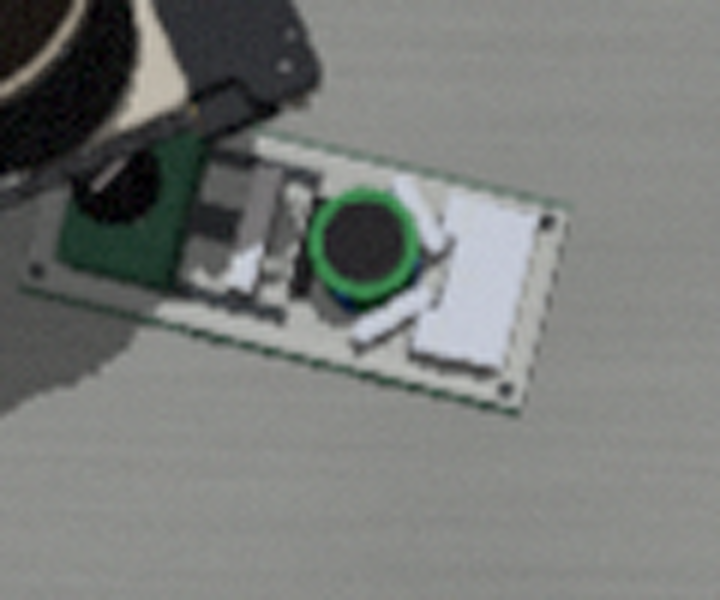

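All views agree that the stub is home. The plug is at wrist (169.6,116.8) against (170.0,117.4) for a seated stub; the top and scene views put it 0.2–0.4 mm from the seat in x and 0.9 mm in y. The wrist plug mask picked up the background, so I read that point from the crop. Handing in.

```bash
python3 -c "
from h import *
o=ctrl.get_obs();print(o['clock'],abs(o['qvel']).max(),o['force'],o['opening']);print(ctrl.close_job())"
```

```text
21.65 0.19431069928571668 [0.19886377 0.0428285  0.39602774] 0.08793186141931791
the job is handed in; nothing more can be done
None
```

I stood the green stub in the clamp, about 3 mm short of home, then turned the ball knob about 1.95 rad clockwise in one grip. I let go, lifted clear and handed the job in at 21.65 s of the 72 s; no verdict is reported.

- **Force:** The pad's preload came on as a step of 0.056 Nm in wrist joint torque. I estimate the final pad force at about 14 N. That comes from 12.3 N by joint torque (about 11.4 N by wrist moment) at the last full step, plus 1.8 N for a final 0.06 rad. It was not re-measured after release.
- **Slip:** The white mark turned 111.0° against the tool's 112.1°, so there was practically no slip on the ball.
- **Stub:** It stands upright. The top and scene cameras put it within 0.4 mm of its seat along the clamp's x and about 1 mm in y, which is within calibration.
- **Failed or disagreeing checks:** The automatic check of the stub's top in the wrist image failed because it picked up the background. Read by eye from the crop, the top lies under 1 mm from where a seated stub should be. One load step rose by 2.6 N instead of the expected 3.6 N; the next rose by 3.4 N.
- **Other things:** The arm was never near the bystanders or the orange look-alike during the work; I did not measure their positions again afterwards.

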